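# Hang the oiled paddle board up to dry with an S-hook

### The arm

A 6-joint arm with a two-finger parallel gripper is mounted at the origin on a cart in front of the work surface, level with it; the furniture and walls round the work are solid. World frame = base frame: x ahead of the robot, y to its left, z up, the work surface at z = 0. Lengths are in m, angles in rad, forces in N, time in s.
With the tool pointing down it reaches from about 0.325 to 0.775 m from the base axis. Payload 5.5 kg.
Tool frame: the origin (TCP) lies between the finger pads; the fingertips stand 8 mm ahead of it and the grasp point (between the pads) lies 11 mm behind it (tcp_to_tips is the distance from the TCP to the fingertips, in m); z points along the fingers, y is the line along which they close (so a half turn about z gives the same grasp; the last joint's range is limited). The gripper opens to 88 mm and grips with 3 to 60 N. Pads are 20 mm wide; open, the fingers measure 115 mm over their backs; the gripper's body (75 mm by 178 mm) begins 61 mm behind the grasp point.
Start: joints at [1.182, 0.091, 1.231, -0, 1.82, -0.057], TCP at [0.195, 0.567, 0.231] pointing down, gripper open.
Joint ranges: [-2.87, 2.87], [-0.86, 2.18], [0.17, 2.46], [-1.51, 4.65], [0.06, 2.69], [-2.65, 2.65]. Speed limits (rad/s): [2.57, 2.57, 3.01, 3.14, 3.14, 3.14].

### API

Orientations are given as a unit quaternion [w, x, y, z].
In Python, from bench import * gives the robot as it stands. Calls block until the motion is done:
- move_to(position, orientation): joint-space move of the TCP to a pose.
- move_l(position, speed=0.15, orientation=None): straight line of the TCP; orientation=None keeps the orientation; speed is the mean speed in m/s.
- movej(angles): joint-space move.
- gripper_open() and close(): open the fingers fully, or close them until they stop; the grip force is fixed at half the most.
- hold(seconds).
- inverse_kinematics(position, orientation): joint angles nearest the present ones, or None.
- state(): the state.
- get_image(name): name is "scene" or "top" or "wrist"; returns a dict with "frame" (420x560x3 uint8, blue, green, red), "depth" (420x560 float32, m along the optical axis (not along the pixel's ray), 0 where there is no reading), "camera_matrix" (3x3 intrinsics, pixels), "view" (4x4, takes a point from world to camera coordinates). Camera axes: x right, y up, looking along -z (the intrinsics and any distortion apply to the point x, -y, -z); pixel columns grow to the right and rows downward; lengths in m; the calibration is good to about 2 mm. A picture is of the moment at which its call begins.
A pose or a line that the arm cannot do raises IKError and nothing moves.
- job_done(): hands the job in; it is judged then, once.
The state is a dict: "time": time; "joint_pos": joint angles; "dq": joint speeds; "joint_torque": joint torques, N m; "ee_pos": TCP position; "ee_rot": TCP orientation; "ft_force": force on the tool from outside, world axes, zero at the start; "moment": the same for the moment, N m; "finger_gap": finger opening in m; "finger_force": force on a finger pad.
Only numpy, scipy, OpenCV 4.12 (cv2) and the standard library are available. Lean on these libraries where they do the work, as an engineer would, in place of code of your own. Each camera call takes 0.05 s, during which the arm holds its last target. There are 200 camera calls.

### The job

The light oak paddle board in the rack has just been oiled: hang it up to dry on the black rail. Take the empty S-hook off the rail, pass its lower end through the hole in the board's handle, lift the board out of the rack by the hook alone (neither gripper nor arm may touch the oiled wood) and hang hook and board back on the rail between the posts, so that the board hangs free and still. Leave the other boards, the hanging turner with its hook and the things on the worktop as they are.

Things in the scene. Friction and masses are not known exactly. Their poses are not given: they have to be found in the camera images.
- s_hook: The empty S-hook, hanging on the rail: 6 mm round steel bar bent in one plane, 127 mm tall, 42 mm wide, 60 g. Origin: underside of the crown of its upper bend, where it rests on the rail; z up, x in the plane of the S, y square to it. The upper bend is open towards -x and below, the lower bend towards +x and above. Coordinates of the bar's centre line are under the three points.
- s_hook_grip (a point): Middle of the hook's upper bend, at (0, 0, -22) mm: a good place to grip across both legs. The bend is an upside-down U, 42 mm wide outside, 30 inside, crown at z = +3, upright legs at x = -18 and +18 from z = -15 to -29 mm. The leg at -18 ends there (mouth); the one at +18 goes on as a slanting shank from x, z = (16, -35) to (-14, -76) mm.
- s_hook_seat (a point): Where a hung thing rests in the hook's lower bend: at (0, 0, -115) mm. After the slanting shank the bar runs down at x = -15 from z = -76 to -103, then round the lower bend, radius 15 about x, z = (0, -103), lowest at (0, -118) mm.
- s_hook_tip (a point): Free end of the hook's lower bend, at (13, 0, -110.5) mm, rounded; it points towards +x and 60 degrees upward. On the rail both hooks hang with x roughly towards the robot, so that they come off and go on from the robot's side of the rail. A light nudge sets a hung board swinging for some seconds.
- oak_board: The freshly oiled light oak paddle board, 110 mm wide, 160 mm tall, 8 mm thick, about 150 g, standing upright on its lower edge in one of the rack's slots with its handle up. Origin: middle of the lower edge; z up towards the handle, y along its width, x square to its face. The handle's end is round, 44 mm in diameter.
- oak_hole (a point): Centre of the round through hole, 20 mm in diameter, in the oak board's handle: at z = 138 mm in the board's frame, 22 mm below the handle's top; the hole's axis is the board's x.
- walnut_board: Dark walnut paddle board of the same shape, 106 mm wide, standing in another slot. Origin and axes as for the oak board.
- white_board: White plastic paddle board of the same shape, 110 mm wide, standing in another slot. Origin and axes as for the oak board.
- board_rack: Fixed rack: wooden plank 160 (x) by 130 mm (y), 12 mm thick, on which the boards stand, with four slots along y at x = -51, -17, +17 and +51 mm, each 11 mm wide between two wire hoops (76 mm wide, tops 76 mm above the worktop); one slot is empty. Origin: centre of its underside.
- rail_stand: Fixed drying stand: wooden base 130 (x) by 460 mm (y), 10 mm thick, and a bent black tube 12 mm thick: posts at y = -200 and +200 mm, joined by a level rail along y at x = 0, axis 284 mm, top 290 mm above the worktop, straight from y = -180 to +180 mm. Origin: centre of its underside; x points away from the robot.
- hook_b: A second, equal S-hook on the rail (same frame), which carries the turner; leave it.
- turner: Flat slotted steel turner, 150 mm long, 64 mm wide, hanging from the second S-hook, face parallel to the rail; leave it. Origin: middle of its lower edge; z up, x square to its face.
- oil_bottle: Bottle of oil, 61 mm across, 268 mm tall, bystander. Origin: centre of its underside.
- pepper_mill: Wooden pepper mill, 58 mm across, 170 mm tall, bystander. Origin: centre of its underside.
- dish: Small white dip dish with blue dashes, 93 mm across, 29 mm tall, bystander. Origin: centre of its underside.
- lemon: Lemon, 78 x 55 x 56 mm, bystander. Origin: its underside.
- garlic: Garlic bulb, 60 x 57 x 58 mm, bystander. Origin: its underside.
- mug: White mug with grey dots, 82 mm across, 91 mm tall, bystander. Origin: on its underside.

How it is judged:
By the outcome, as a careful person would: the job done as asked, in the order asked, and still so for the second after the job is handed in, with the robot touching nothing.
It also fails if it takes over 72 s, if anything falls off the work surface, if the arm or the gripper's body presses on something with over 40 N, if the wrist force passes 120 N, or if a joint passes its speed limit or range.

## Working session

There is one attempt and no reset: what is moved stays moved. The work goes in short steps, each a Python script; the robot and the scene stay as the last script left them, time stands still between calls to the robot, and variables do not carry over. Pictures are saved under pics/ and viewed, at most 10 in all, crops included, and the job is handed in when it is done.

```bash
mkdir -p pics; cat > h.py <<'E'
from bench import *
import numpy as np, cv2
def pts(im):
    K=im["camera_matrix"];d=im["depth"];V=np.linalg.inv(im["view"])
    v,u=np.mgrid[:d.shape[0],:d.shape[1]]
    P=np.stack([(u-K[0,2])/K[0,0]*d,-(v-K[1,2])/K[1,1]*d,-d,np.ones_like(d)],-1)
    return (P@V.T)[...,:3]
def proj(im,p):
    c=im["view"]@np.append(p,1);K=im["camera_matrix"]
    return K[0,0]*c[0]/-c[2]+K[0,2],K[1,1]*-c[1]/-c[2]+K[1,2]
E
python3 - <<'E'
from h import *
for n in("scene","top"):
    im=get_image(n);np.savez("pics/%s.npz"%n,**im);cv2.imwrite(f"pics/{n}.png",im["frame"])
    V=np.linalg.inv(im["view"]);print(n,V[:3,3].round(3),(-V[:3,2]).round(2),im["camera_matrix"].round(1).tolist())
    P=pts(im)
    for v in range(20,420,40): print([tuple(P[v,u].round(2)) for u in range(20,560,75)])
print(state())
E
```

```text
scene [ 0.192 -0.865  0.981] [ 0.27  0.73 -0.62] [[439.8, 0.0, 283.1], [0.0, 439.8, 220.1], [0.0, 0.0, 1.0]]
[(np.float64(-0.15), np.float64(1.34), np.float64(0.5)), (np.float64(0.15), np.float64(0.84), np.float64(0.59)), (np.float64(0.4), np.float64(0.83), np.float64(0.56)), (np.float64(0.68), np.float64(0.83), np.float64(0.54)), (np.float64(0.97), np.float64(0.79), np.float64(0.52)), (np.float64(0.97), np.float64(0.29), np.float64(0.64)), (np.float64(0.97), np.float64(-0.01), np.float64(0.71)), (np.float64(0.66), np.float64(-0.47), np.float64(0.84))]
[(np.float64(-0.19), np.float64(1.26), np.float64(0.37)), (np.float64(0.13), np.float64(0.53), np.float64(0.55)), (np.float64(0.38), np.float64(0.84), np.float64(0.42)), (np.float64(0.67), np.float64(0.84), np.float64(0.39)), (np.float64(0.97), np.float64(0.78), np.float64(0.37)), (np.float64(0.84), np.float64(0.07), np.float64(0.61)), (np.float64(0.97), np.float64(-0.04), np.float64(0.62)), (np.float64(0.8), np.float64(-0.37), np.float64(0.75))]
[(np.float64(-0.25), np.float64(1.26), np.float64(0.2)), (np.float64(0.12), np.float64(0.2
[... 8139 characters left out ...]
t64(-0.9))]
{'time': 0.1, 'joint_pos': array([ 1.18230856e+00,  9.18082449e-02,  1.23176302e+00,  9.08401325e-06,
        1.81980252e+00, -5.66744922e-02]), 'dq': array([ 0.00103584, -0.00318739, -0.00431452, -0.00050052, -0.00170968,
        0.00028734]), 'joint_torque': array([ 2.31855774e-03, -4.47854805e+01, -4.07570887e+01,  6.99485536e-02,
        2.83617951e-02, -9.28977011e-05]), 'ee_pos': array([0.19534358, 0.56704387, 0.22960655]), 'ee_rot': array([-2.00885225e-04,  1.65145422e-01,  9.86268826e-01, -8.67626516e-04]), 'ft_force': array([0.37577374, 0.33287371, 0.25594477]), 'moment': array([0.01068505, 0.03183922, 0.02717285]), 'finger_force': 0.0, 'finger_gap': 0.08805729146772572}
```

View pics/scene.png

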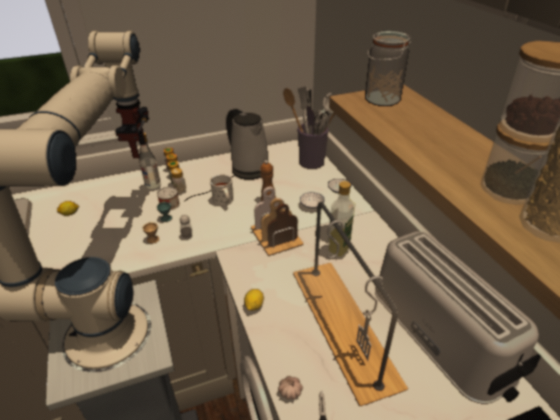

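View pics/top.png

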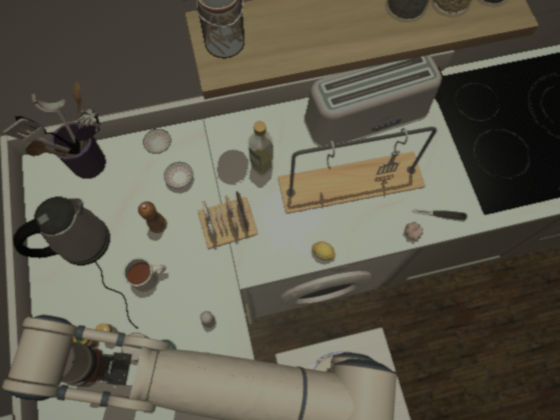

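The scene view shows the stand with its rail (320,205)-(392,310) and the rack at (277,235). In the top view the empty hook is at (331,150), the turner hook at (402,138) and the rack at (228,222).

```bash
python3 - <<'E'
from h import *
im=dict(np.load("pics/top.npz"));P=pts(im)
f=im["frame"]
a=cv2.resize(f[110:220,275:445],None,fx=4.5,fy=4.5,interpolation=cv2.INTER_CUBIC)[:300]
b=cv2.resize(f[180:260,185:275],None,fx=6,fy=6,interpolation=cv2.INTER_CUBIC)
s=dict(np.load("pics/scene.npz"));
c=cv2.resize(s["frame"][180:255,240:310],None,fx=4,fy=4,interpolation=cv2.INTER_CUBIC)[:300,:230]
o=np.zeros((600,800,3),np.uint8);o[:a.shape[0],:a.shape[1]]=a;b=cv2.resize(b,(337,300));o[300:,:337]=b;o[300:300+c.shape[0],350:350+c.shape[1]]=c
cv2.imwrite("pics/c1.png",o)
# rail: z .26-.30
m=(P[...,2]>.265)&(P[...,2]<.305);m[:125]=0;m[215:]=0;m[:,:285]=0;m[:,445:]=0
q=P[m];print(len(q),q.min(0),q.max(0))
xy=q[:,:2];c0=np.median(xy,0);v=np.linalg.svd(xy-xy.mean(0),full_matrices=False)[2][0];print("rail fit",xy.mean(0),v)
hsv=cv2.cvtColor(f,cv2.COLOR_BGR2HSV)
for nm,z0,z1,box in(("base",.004,.018,(140,215,275,430)),("rackplank",.006,.02,(190,255,190,265))):
    m=(P[...,2]>z0)&(P[...,2]<z1)&(hsv[...,1]>90)&(hsv[...,0]<25);k=np.zeros_like(m);r=box;k[r[0]:r[1],r[2]:r[3]]=1;m&=k
    q=P[m][:,:2].astype(np.float32);print(nm,len(q),cv2.minAreaRect(q))
# rack things high
m=(P[...,2]>.1)&(P[...,2]<.2);k=np.zeros_like(m);k[180:255,190:260]=1;m&=k
n,l,st,ce=cv2.connectedComponentsWithStats(m.astype(np.uint8))
for i in range(1,n):
    if st[i,4]>8:
        q=P[l==i];print(st[i],q.mean(0).round(3),q[q[:,2].argmax()].round(3),f[l==i].mean(0).round(0))
E
```

```text
716 [ 0.58628015 -0.40699181  0.26530106] [6.32668693e-01 3.49796692e-04 3.00169648e-01]
rail fit [ 0.60905733 -0.19913872] [0.03266668 0.9994663 ]
base 4395 ((0.610304057598114, -0.20371142029762268), (0.4544917941093445, 0.12947872281074524), 88.20159149169922)
rackplank 963 ((0.564772367477417, 0.21094340085983276), (0.1268496960401535, 0.15361948311328888), 4.037215709686279)
[236 191  12  32 113] [0.561 0.159 0.139] [0.571 0.156 0.176] [60. 74. 84.]
[225 195  12  34 105] [0.55  0.192 0.14 ] [0.556 0.196 0.176] [ 82. 106. 121.]
[203 201  12  33 107] [0.549 0.26  0.139] [0.562 0.26  0.176] [102. 114. 121.]
```

View pics/c1.png

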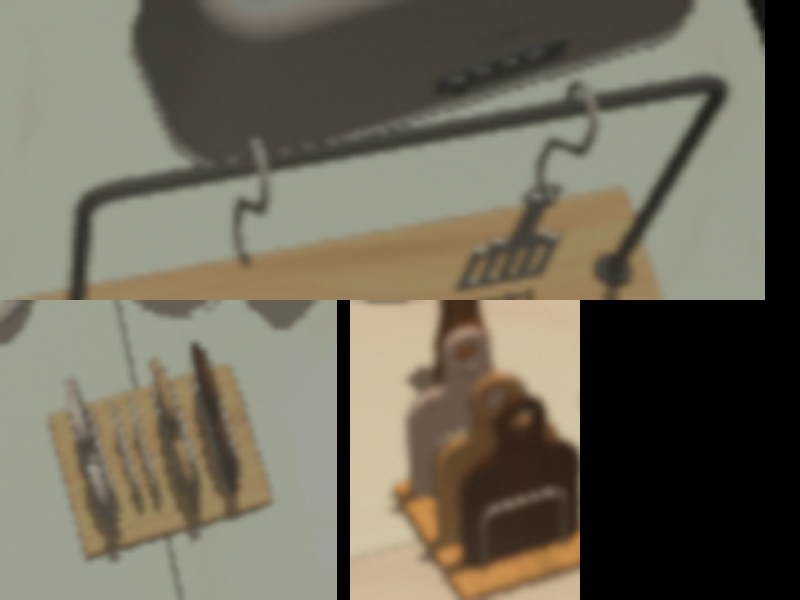

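The crop shows the empty hook crossing the rail at about top px (332,145), aligned nearly square to it. The oak board is second from the right in the rack, next to the empty slot. I'll move above the hook and look with the wrist camera.

```bash
cat >> h.py <<'E'
from scipy.spatial.transform import Rotation as R
def ray(im,u,v,z):
    K=im["camera_matrix"];V=np.linalg.inv(im["view"]);d=V[:3,:3]@[(u-K[0,2])/K[0,0],-(v-K[1,2])/K[1,1],-1];o=V[:3,3]
    return o+d*(z-o[2])/d[2]
def q(yaw): # tool down, tool y axis at world angle yaw
    y=np.array([np.cos(yaw),np.sin(yaw),0]);z=np.array([0,0,-1.]);m=np.c_[np.cross(y,z),y,z]
    return R.from_matrix(m).as_quat()[[3,0,1,2]]
def snap(n,f):
    im=get_image(n);cv2.imwrite("pics/%s.png"%f,im["frame"]);np.savez("pics/%s.npz"%f,**im);return im
E
python3 - <<'E'
from h import *
im=dict(np.load("pics/top.npz"));P=pts(im)
h=ray(im,332.3,145.5,.292);print("hook",h,"hookb",ray(im,(585/4.5)+275,110+100/4.5,.292))
m=(P[...,2]>.42)&(P[...,2]<.52)&(P[...,0]>.5)&(P[...,0]<.9);print("shelf minx", np.percentile(P[m][:,0],[0,1,5]),"y",P[m][:,1].min(),P[m][:,1].max())
for yy in(-.3,-.1,0): k=m&(abs(P[...,1]-yy)<.03);print(yy,np.percentile(P[k][:,0],[1,5]) if k.any() else None)
rail=np.deg2rad(180-1.8)
j={}
for n,(p,a) in dict(hook=((h[0],h[1],.259),rail),hook2=((h[0],h[1],.259),rail-np.pi),ins=((.566,.194,.24),np.deg2rad(274)),ins2=((.566,.194,.24),np.deg2rad(94))).items():
    print(n,np.round(inverse_kinematics(np.array(p),q(a)),2) if inverse_kinematics(np.array(p),q(a)) is not None else None)
E
```

```text
hook [ 0.61295763 -0.10932254  0.292     ] hookb [ 0.60665539 -0.31243178  0.292     ]
shelf minx [0.72452504 0.7275742  0.72907448] y -0.66158176515988 0.19715579529598046
-0.3 [0.72777734 0.72906238]
-0.1 [0.72774422 0.72935308]
0 [0.72782119 0.72932434]
hook None
hook2 [-0.23  0.16  1.1  -0.    1.88 -0.2 ]
ins [ 0.27  0.09  1.22 -0.    1.84  1.77]
ins2 [ 0.27  0.09  1.22 -0.    1.84 -1.37]
```

```bash
python3 - <<'E'
from h import *
p=state()["ee_pos"];move_l(p+[0,0,.2],0.25)
a=np.deg2rad(-1.8)
move_to(np.array([.59,-.109,.40]),q(a)); im=snap("wrist","w1")
V=np.linalg.inv(im["view"]);print(state()["time"],V[:3,3],-V[:3,2],proj(im,[.613,-.109,.29]))
cv2.imwrite("pics/w1b.png",np.hstack([im["frame"],cv2.resize(get_image("scene")["frame"][150:360,300:420],(240,420))]))
E
```

```text
3.8583 [ 0.59214266 -0.02947976  0.55451497] [-0.0076644  -0.28315224 -0.95904435] (np.float64(306.4771539328726), np.float64(207.86417916728095))
```

View pics/w1b.png

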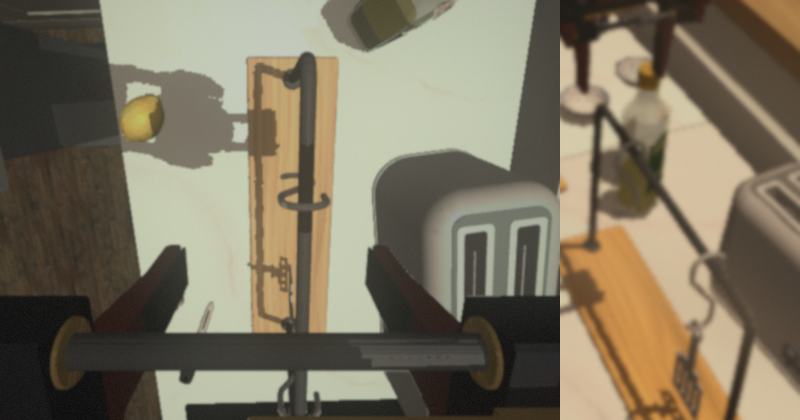

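The wrist view shows the hook's crown crossing the rail around (303,206), spanning columns 280–328. I'll get its position from depth.

```bash
python3 - <<'E'
from h import *
im=dict(np.load("pics/w1.npz"));P=pts(im)
k=P[190:215,275:335].reshape(-1,3);k=k[(k[:,2]>.24)&(k[:,2]<.305)]
for c in range(278,332,4):
    col=P[188:214,c];s=(col[:,2]>.24)&(col[:,2]<.31)
    if s.any(): r=np.where(s)[0]; print(c,r+188, col[s].mean(0).round(4), col[s][:,2].max().round(4))
r=P[100:180,290:320].reshape(-1,3);r=r[r[:,2]>.27];print("rail",r.mean(0),r[:,2].max(),np.percentile(r[:,0],[2,98]))
r=P[220:320,290:320].reshape(-1,3);r=r[r[:,2]>.27];print("rail",r.mean(0),r[:,2].max(),np.percentile(r[:,0],[2,98]))
E
```

```text
278 [194 195 196 197 198 199 200 201 202] [ 0.5915 -0.1052  0.2727] 0.2791
282 [191 192 193 194 195 196 197 198 199 200 201 202 203 204 205 206] [ 0.5947 -0.1046  0.2764] 0.2869
286 [189 190 191 192 193 194 195 196 200 201 202 203 204 205 206 207] [ 0.598  -0.1054  0.2716] 0.2915
290 [188 189 190 191 192 193 194 201 202 203 204 205 206 207 208] [ 0.6012 -0.1056  0.2716] 0.2937
294 [188 189 190 191 192 193 202 203 204 205 206 207 208 209] [ 0.6044 -0.1061  0.2725] 0.2946
298 [188 189 190 191 192 193 194 195 196 197 198 199 200 201 202 203 204 205
 206 207 208 209 210 211 212 213] [ 0.6067 -0.1034  0.2886] 0.2956
302 [188 189 190 191 192 193 194 195 196 197 198 199 200 201 202 203 204 205
 206 207 208 209 210 211 212 213] [ 0.6096 -0.1027  0.2913] 0.2972
306 [188 189 190 191 192 193 194 195 196 197 198 199 200 201 202 203 204 205
 206 207 208 210 211 212 213] [ 0.6126 -0.1025  0.2916] 0.2968
310 [188 189 190 191 192 193 194 195 196 197 198 199 200 201 202 203 204 205
 206 207 208 209 210 211 212 213] [ 0.6156 -0.103   0.2911] 0.2971
314 [202 203 204 205 206 207 208 209] [ 0.6183 -0.106   0.2944] 0.2965
318 [202 203 204 205 206 207 208 209] [ 0.6214 -0.1064  0.2932] 0.2945
322 [193 194 195 196 197 198 199 200 201 202 203 204 205 206 207 208] [ 0.6259 -0.106   0.2806] 0.2929
326 [193 194 195 196 197 198 199 200 201 202 203 204 205 206] [ 0.6291 -0.1055  0.2802] 0.2886
330 [200 201 202] [ 0.6324 -0.1071  0.2794] 0.2805
rail [ 0.61348172 -0.05748131  0.29042704] 0.5545149745654491 [0.60784553 0.61975742]
rail [ 0.61010502 -0.15982614  0.2908892 ] 0.5545149745654491 [0.60400972 0.61664291]
```

```bash
cat >> h.py <<'E'
a0=np.deg2rad(-1.8); hx=np.array([-np.cos(a0),-np.sin(a0),0]) # hook x when on rail
G=np.array([.6118,-.106,.259])
PATH=[(0,.024),(.014,.048),(.045,.058),(.10,.09)]
E
python3 - <<'E'
from h import *
move_l(G+[0,0,.14],.25,q(a0)); move_l(G,.12); s=state();print(s["time"],s["ee_pos"],s["ft_force"])
close(); s=state();print(s["time"],s["ee_pos"],s["finger_gap"],s["finger_force"],s["ft_force"])
if s["finger_gap"]>.035:
    for d,u in PATH: 
        move_l(G+hx*d+[0,0,u],.08); s=state();print(s["ee_pos"],s["finger_gap"],s["ft_force"])
im=snap("wrist","w2");sc=snap("scene","s2")
V=np.linalg.inv(im["view"])
cv2.imwrite("pics/w2b.png",np.hstack([im["frame"],cv2.resize(sc["frame"][150:360,300:420],(240,420))]))
E
```

```text
5.475 [ 0.61200236 -0.10606655  0.26019969] [-0.88942973 -0.33755268  0.49860617]
6.2667 [ 0.61179216 -0.10599379  0.25897608] 0.04054596674348736 29.999839109368622 [ 1.05887189 -0.50532636 -0.52492854]
[ 0.61200104 -0.10606039  0.28347657] 0.04119383028166284 [-0.78450273  1.72400925 -0.47161798]
[ 0.59778928 -0.1055736   0.3079404 ] 0.040707772961872606 [ 6.69402552e-01 -1.42835809e-03 -1.47537814e+00]
[ 0.56683021 -0.10457142  0.31697178] 0.04093169210661996 [-0.00106301 -0.27514004  0.34334237]
[ 0.51194397 -0.10287712  0.34855567] 0.040941300540047625 [ 0.52107802  0.33247236 -1.4110926 ]
```

View pics/w2b.png

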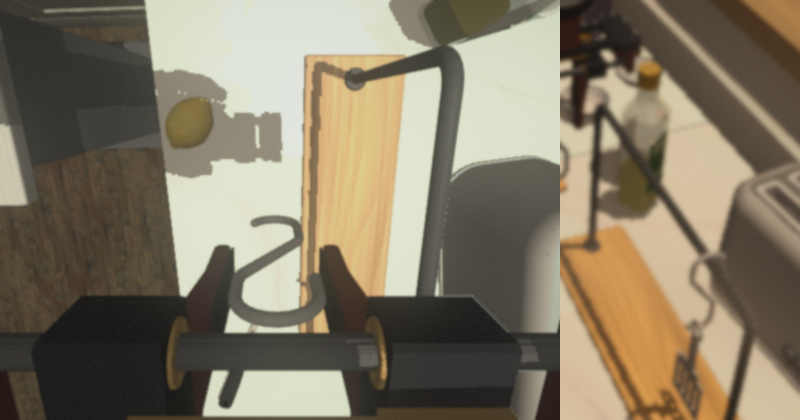

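The hook is held squarely between the fingers; its lower tip is at (253,222) in the wrist view and the crown at (280,318). Next I measure it in the hand and move over the rack.

```bash
cat >> h.py <<'E'
def hookpts(im,tcp,ang):
    X=np.array([-np.cos(ang),-np.sin(ang),0]);Z=np.array([0,0,1.]);Y=np.cross(Z,X)
    P=pts(im)-tcp;return np.stack([P@X,P@Y,P@Z],-1)*1000
E
cat > meas.py <<'E'
from h import *
def meas(im,tcp,ang):
    H=hookpts(im,tcp,ang)
    for lo,hi in((-95,-85),(-85,-75),(-75,-60),(-60,-45),(-45,-35),(-35,-20),(10,20),(20,28),(28,40)):
        s=(H[...,2]>lo)&(H[...,2]<hi)&(abs(H[...,1])<18)&(abs(H[...,0])<24)
        h=H[s]
        if len(h): print(lo,hi,len(h),h.mean(0).round(1),h.min(0).round(1),h.max(0).round(1))
E
python3 - <<'E'
from meas import *
meas(dict(np.load("pics/w2.npz")),state()["ee_pos"],a0)
# go over rack, high, looking from above with hook clear of boards
a=np.deg2rad(94)
move_to(np.array([.50,.05,.40]),q(np.deg2rad(45)))
move_to(np.array([.566,.23,.36]),q(a))   # hook bottom ~ .36-.087=.27
im=snap("wrist","w3");s=state();print(s["time"],s["ee_pos"],s["finger_gap"])
sc=snap("scene","s3")
meas(im,s["ee_pos"],a)
V=np.linalg.inv(im["view"]);print(V[:3,3],-V[:3,2])
cv2.imwrite("pics/w3b.png",np.hstack([im["frame"],cv2.resize(sc["frame"][160:265,240:300],(240,420))]))
E
```

```text
-95 -85 21 [  2.8  -1.6 -85.5] [ -5.8  -2.  -86.4] [  8.9  -1.1 -85. ]
-85 -75 336 [  3.4   0.2 -80.8] [-14.2  -2.5 -85. ] [ 18.1   3.8 -75.3]
-75 -60 77 [-10.4  -1.2 -68.4] [-15.6  -2.5 -75. ] [ 15.9   2.5 -60.2]
-60 -45 87 [-13.1  -1.4 -52.3] [-16.   -2.5 -59.9] [-10.2   1.1 -45. ]
-45 -35 123 [-10.7  -0.5 -39.6] [-14.8  -2.3 -44.5] [ -4.6   3.4 -35.3]
-35 -20 238 [ -2.1  -0.4 -27.2] [ -8.5  -2.4 -35. ] [  6.3   3.6 -20. ]
10 20 678 [-0.1 -4.9 15.2] [-24.  -12.8  10. ] [24.   9.2 20. ]
20 28 809 [-0.1 -3.5 24.3] [-24.  -13.4  20. ] [24.  10.4 28. ]
28 40 2133 [-0.1 -2.4 34.1] [-24.  -13.3  28. ] [24.   8.9 40. ]
10.3583 [0.56633547 0.22800558 0.36067671] 0.041057035524492684
-95 -85 48 [  0.7   0.1 -85.8] [ -6.5  -1.5 -87.6] [  6.7   4.5 -85. ]
-85 -75 318 [  1.8   0.9 -81.3] [-15.7  -1.5 -85. ] [ 16.7   4.3 -75.1]
-75 -60 72 [-13.8  -0.6 -67. ] [-17.1  -1.7 -74.4] [-10.9   1.9 -60.4]
-60 -45 86 [-14.7  -0.6 -52. ] [-17.5  -1.6 -60. ] [-11.7   1.5 -45. ]
-45 -35 133 [-11.5   0.3 -39.7] [-16.3  -1.8 -44.7] [ -4.9   4.3 -35. ]
-35 -20 244 [ -2.8   0.4 -27.1] [ -9.4  -1.8 -35. ] [  6.3   4.3 -20. ]
10 20 698 [ 1.2 -4.  15.2] [-24.  -12.2  10.1] [23.9 10.  20. ]
20 28 846 [ 0.5 -2.7 24.3] [-23.9 -12.4  20. ] [24. 10. 28.]
28 40 2080 [-0.1 -1.8 33.6] [-24.  -12.5  28. ] [24.   9.8 40. ]
[0.48837459 0.22416662 0.51425953] [ 0.28335017  0.01806694 -0.95884632]
```

View pics/w3b.png

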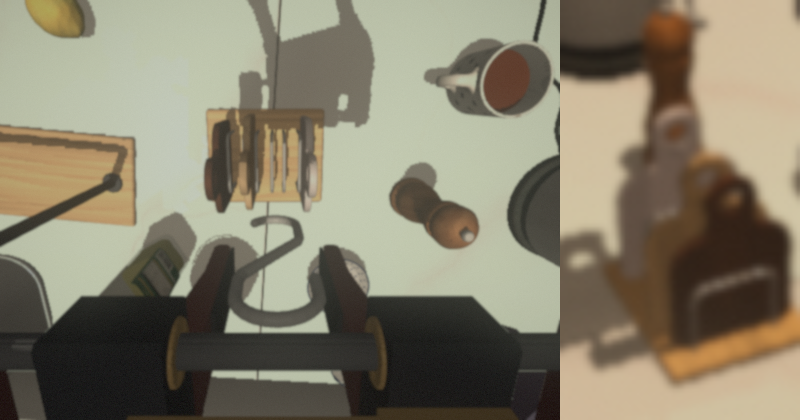

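The wrist view shows the rack with walnut at (220,165), oak at (247,165) and white at (308,180), with the hook well clear. I'll measure the oak handle.

```bash
python3 - <<'E'
from h import *
im=dict(np.load("pics/w3.npz"));P=pts(im)
for n,(u0,u1) in dict(walnut=(200,236),oak=(236,262),white=(290,325)).items():
    B=P[95:215,u0:u1];f=im["frame"][95:215,u0:u1]
    for lo,hi in((.125,.145),(.145,.16),(.16,.168),(.168,.18)):
        s=(B[...,2]>lo)&(B[...,2]<hi);b=B[s]
        if len(b)>3:
            print(n,lo,len(b),b.mean(0).round(4),"x",np.percentile(b[:,0],[1,50,99]).round(4),"y",np.percentile(b[:,1],[2,50,98]).round(4))
    s=(B[...,2]>.085)&(B[...,2]<.18);b=B[s][:,:2].astype(np.float32);l=cv2.fitLine(b,cv2.DIST_HUBER,0,.01,.01).ravel();print(n,l, B[s][:,0].min(),B[s][:,0].max(),B[s][:,2].max())
E
```

```text
walnut 0.125 171 [0.5677 0.166  0.1364] x [0.5493 0.5685 0.5879] y [0.1611 0.1661 0.1682]
walnut 0.145 93 [0.5628 0.1652 0.1532] x [0.5479 0.554  0.5894] y [0.1587 0.1657 0.1682]
walnut 0.16 150 [0.5657 0.1641 0.1645] x [0.5502 0.5578 0.5886] y [0.1586 0.1646 0.1677]
walnut 0.168 212 [0.5693 0.163  0.1707] x [0.5575 0.569  0.5828] y [0.1587 0.1631 0.1669]
walnut [0.99532336 0.09659933 0.5683037  0.16604581] 0.5168708828013243 0.6209527369205898 0.17367865054608428
oak 0.125 87 [0.5588 0.1995 0.1357] x [0.5409 0.5598 0.5788] y [0.1937 0.1999 0.2016]
oak 0.145 59 [0.5537 0.1976 0.1534] x [0.5396 0.5422 0.5822] y [0.1918 0.1983 0.2017]
oak 0.16 133 [0.557  0.1969 0.1645] x [0.5415 0.5483 0.5803] y [0.1917 0.1969 0.2015]
oak 0.168 214 [0.5611 0.1966 0.1709] x [0.5488 0.561  0.5743] y [0.1925 0.1966 0.2007]
oak [0.99692434 0.07837014 0.57218623 0.19944926] 0.5068189380105869 0.6132730403089496 0.17404543500641628
white 0.125 97 [0.5554 0.2611 0.136 ] x [0.5386 0.5561 0.577 ] y [0.2592 0.261  0.2655]
white 0.145 60 [0.5495 0.262  0.1543] x [0.5379 0.5401 0.5796] y [0.2592 0.2616 0.2668]
white 0.16 115 [0.5567 0.2636 0.1644] x [0.5406 0.5464 0.5791] y [0.2595 0.2633 0.2685]
white 0.168 224 [0.5589 0.2641 0.1707] x [0.5464 0.5584 0.5719] y [0.26   0.2641 0.2684]
white [0.9983165  0.05800081 0.5606414  0.26271188] 0.5048089791318658 0.612742795176987 0.17391686492793001
```

```bash
cat >> h.py <<'E'
aB=np.deg2rad(94); nB=np.array([-np.sin(np.deg2rad(4)),np.cos(np.deg2rad(4)),0]); C=np.array([.560,.1966,.235])
E
python3 - <<'E'
from meas import *
move_l(C+nB*.028+[0,0,.125],.2,q(aB)); move_l(C+nB*.028,.1)
hold(.3);f0=state()["ft_force"]
im=snap("wrist","w4");s=state();print(s["time"],s["ee_pos"]);meas(im,s["ee_pos"],aB)
P=pts(im);m=(P[...,2]>.166)&(P[...,2]<.18)&(abs(P[...,1]-.1966)<.01)&(abs(P[...,0]-.56)<.03);b=P[m]
print("oak top",len(b),b.mean(0),b[:,0].min(),b[:,0].max())
for d in np.arange(.024,-.0021,-.004):
    move_l(C+nB*d,.04); s=state();df=s["ft_force"]-f0;print(round(d,3),df.round(2))
    if np.linalg.norm(df)>5: break
im=snap("wrist","w5");sc=snap("scene","s5");print(state()["time"])
cv2.imwrite("pics/w5b.png",np.hstack([im["frame"],cv2.resize(sc["frame"][160:265,240:300],(240,420))]))
E
```

```text
12.4083 [0.55811394 0.22452541 0.23521723]
-95 -85 18 [  0.1  -0.5 -85.5] [ -7.   -1.2 -86.1] [  6.9   4.8 -85. ]
-85 -75 341 [  2.2   1.  -81. ] [-14.2  -1.8 -84.9] [ 16.9   4.5 -75.3]
-75 -60 81 [-11.7  -0.5 -67.8] [-16.9  -1.7 -74.9] [ 15.4   2.5 -60.2]
-60 -45 85 [-14.4  -0.6 -52. ] [-17.3  -1.7 -60. ] [-11.4   1.8 -45.2]
-45 -35 127 [-11.8   0.3 -39.5] [-16.   -1.8 -44.9] [ -5.8   3.5 -35.1]
-35 -20 234 [ -3.1   0.3 -27.2] [ -9.7  -1.6 -35. ] [  5.1   4.1 -20.1]
10 20 679 [ 0.8 -4.2 15.3] [-23.9 -12.3  10. ] [23.9  9.8 20. ]
20 28 809 [ 0.5 -2.9 24.3] [-23.9 -12.4  20. ] [23.9  9.9 28. ]
28 40 2140 [-0.2 -1.8 34. ] [-24.  -12.7  28. ] [24.   9.4 40. ]
oak top 532 [0.55947212 0.19656317 0.1703528 ] 0.5461227972546836 0.5763118079195408
0.024 [-0.75 -1.11 -0.49]
0.02 [-0.61 -1.8  -0.66]
0.016 [-0.26 -1.67  0.34]
0.012 [-0.35 -1.78 -0.24]
0.008 [-1.03 -1.1  -0.87]
0.004 [ 0.   -0.98 -0.82]
0.0 [-0.07 -0.63  0.52]
14.2583
```

View pics/w5b.png

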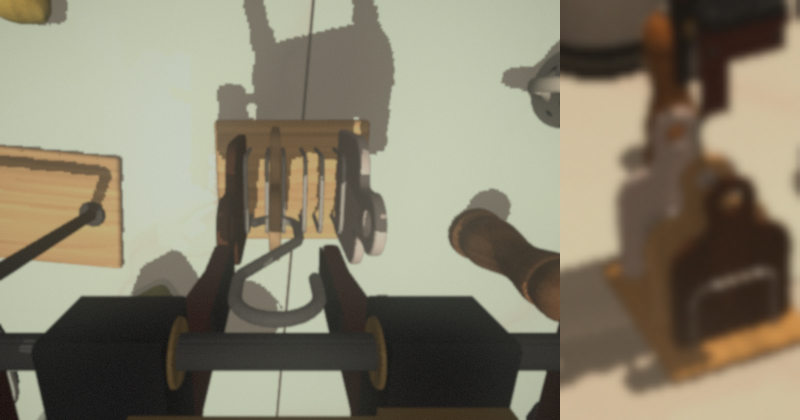

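The wrist view shows the bend passing through the oak handle at (277,222), with the tip out on the walnut side at (253,222). There was no contact force, so the hook is in the hole. Lifting now.

```bash
python3 - <<'E'
from meas import *
f0=state()["ft_force"]
for u,v in ((.006,.03),(.012,.03),(.02,.03),(.05,.05),(.09,.06),(.13,.08)):
    move_l(C+[0,0,u],v); s=state();print(u,(s["ft_force"]-f0).round(2),s["finger_gap"])
hold(.5);f=[state()["ft_force"]]
for i in range(5): hold(.1);f.append(state()["ft_force"])
print(np.mean(f,0)-f0,state()["time"])
im=snap("wrist","w6");sc=snap("scene","s6")
meas(im,state()["ee_pos"],aB)
cv2.imwrite("pics/w6b.png",np.hstack([im["frame"],cv2.resize(sc["frame"][120:265,230:313],(240,420))]))
E
```

```text
0.006 [ 0.87  1.04 -0.35] 0.041049409833181005
0.012 [ 0.79  0.93 -1.66] 0.04098731730140743
0.02 [ 0.68  0.35 -2.94] 0.04084713213386487
0.05 [-0.17  1.04 -2.92] 0.04061113343195413
0.09 [ 0.39  0.7  -2.47] 0.04119582656591595
0.13 [ 0.68  2.08 -2.4 ] 0.04100082680780394
[ 0.14136952  1.59966156 -2.3858949 ] 18.5917
-95 -85 12 [  2.   -5.2 -85.8] [ -6.2 -17.9 -87.5] [  7.7  -0.5 -85.1]
-85 -75 493 [  1.6  -3.3 -79.2] [-15.5 -18.  -84.9] [ 16.9  17.9 -75. ]
-75 -60 462 [ -1.8   0.7 -71.7] [-16.7 -11.7 -75. ] [ 13.3  13.9 -60. ]
-60 -45 85 [-14.3  -0.7 -52. ] [-17.3  -1.8 -59.6] [-11.5   1.8 -45. ]
-45 -35 126 [-11.7   0.2 -39.6] [-16.   -1.6 -45. ] [ -5.8   3.6 -35.1]
-35 -20 239 [ -3.1   0.3 -27.2] [ -9.7  -2.1 -35. ] [  5.6   4.  -20. ]
10 20 685 [ 0.9 -4.3 15.3] [-24.  -12.6  10. ] [24.   9.3 20. ]
20 28 812 [ 0.4 -2.8 24.3] [-23.9 -12.7  20. ] [24.   9.6 28. ]
28 40 2134 [-0.  -1.8 34. ] [-24.  -12.4  28. ] [24. 10. 40.]
```

View pics/w6b.png

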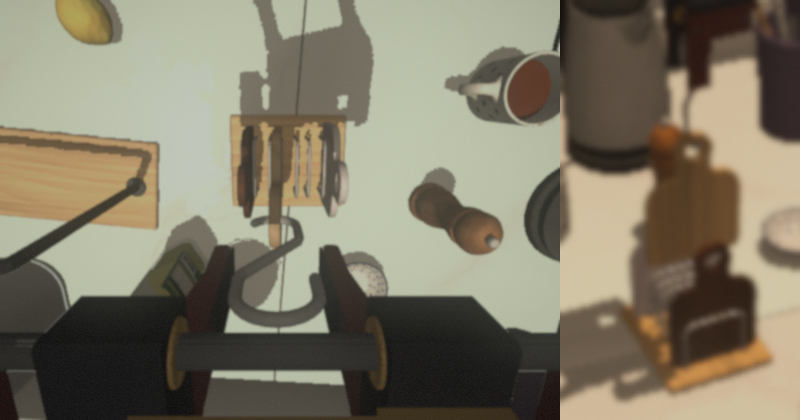

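The board hangs from the hook, with its underside level with the neighbours' handles. I'll raise it further, carry it slowly to the rail and hang it.

```bash
python3 - <<'E'
from meas import *
f0=state()["ft_force"]
move_l(C+[0,0,.215],.08)
move_l(np.array([.50,.10,.45]),.09,q(np.deg2rad(70)))
move_l(np.array([.50,-.10,.44]),.08,q(a0))
hold(.5)
d,u=PATH[-1];move_l(G+hx*d+[0,0,u],.06)
hold(1.5);s=state();print(s["time"],s["ee_pos"],s["ft_force"]-f0,s["finger_gap"])
im=snap("wrist","w7");sc=snap("scene","s7");meas(im,s["ee_pos"],a0)
P=pts(im);m=(P[...,2]>.27)&(P[...,2]<.3)&(P[...,0]>.59)&(P[...,0]<.63)&(P[...,1]<-.02);print("rail",m.sum(),P[m].mean(0))
cv2.imwrite("pics/w7b.png",np.hstack([im["frame"],cv2.resize(sc["frame"][150:360,290:410],(240,420))]))
E
```

```text
27.6583 [ 0.51185011 -0.10287324  0.34902735] [-0.23256759 -0.26975654  0.05451369] 0.041667446178768316
-95 -85 9 [  1.9  -1.9 -85.7] [ -5.9  -2.1 -86.7] [  8.7  -1.4 -85. ]
-85 -75 486 [  2.7  -3.3 -79.1] [-14.4 -18.  -85. ] [ 18.  18. -75.]
-75 -60 460 [ -0.8  -0.  -71.7] [-15.8 -11.7 -75. ] [  5.1  13.2 -60. ]
-60 -45 79 [-13.2  -1.5 -52.1] [-16.2  -2.7 -59.7] [-10.3   0.9 -45.1]
-45 -35 128 [-10.6  -0.6 -39.7] [-14.9  -2.5 -45. ] [ -3.6   3.  -35.2]
-35 -20 237 [ -2.1  -0.4 -27.3] [ -8.7  -2.5 -35. ] [  6.1   3.4 -20. ]
10 20 676 [ 0.2 -4.8 15.2] [-24. -13.  10.] [23.9  8.6 20. ]
20 28 811 [ 0.1 -3.6 24.2] [-24.  -13.4  20. ] [24.   9.2 28. ]
28 40 2148 [-0.1 -2.5 33.9] [-24.  -13.1  28. ] [23.9  9.  40. ]
rail 4395 [ 0.61125149 -0.08023836  0.28862465]
```

View pics/w7b.png

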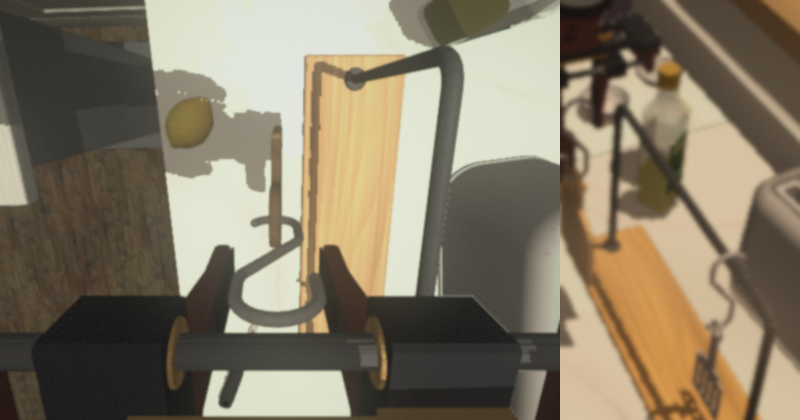

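The board hangs parallel to the rail (edge at column 277), on the robot's side of it. Now I put the hook on along the reversed path.

```bash
python3 - <<'E'
from meas import *
f0=state()["ft_force"]
for d,u in PATH[-2::-1]:
    move_l(G+hx*d+[0,0,u],.04); s=state();print(d,u,(s["ft_force"]-f0).round(2))
hold(1.0)
for u in (.008,.004,.002,.001,0,-.001):
    move_l(G+[0,0,u],.02); hold(.2); s=state();df=(s["ft_force"]-f0);print(u,df.round(2))
    if df[2]>1.2: break
hold(1.0);print(state()["time"])
sc=snap("scene","s8")
E
```

```text
0.045 0.058 [-1.55 -0.31  0.43]
0.014 0.048 [-1.23 -0.17  0.93]
0 0.024 [ 0.03 -0.72  0.21]
0.008 [-0.78 -0.64  0.23]
0.004 [ 0.29  0.16 -0.2 ]
0.002 [-0.48 -0.36  0.14]
0.001 [-0.42  0.79 -0.43]
0 [-1.01 -1.36  0.36]
-0.001 [-2.09 -0.73  6.04]
36.8083
```

```bash
python3 - <<'E'
from meas import *
move_l(G+[0,0,-.0004],.02);hold(.5)
gripper_open();print(state()["finger_gap"],state()["time"]);hold(.3)
move_l(G+[0,0,.10],.06);
move_l(G+[-.12,0,.16],.15); move_to(np.array([.42,.08,.42]),q(a0))
hold(5);a=snap("scene","s9");hold(.6);b=snap("scene","s10");t=snap("top","t10")
print(state()["time"],"moved px",(cv2.absdiff(a["frame"],b["frame"]).max(-1)>25).sum())
cv2.imwrite("pics/fin.png",np.hstack([cv2.resize(b["frame"][170:380,230:430],(400,420)),cv2.resize(t["frame"][110:260,190:440],(400,240)).repeat(1,0) if 0 else cv2.copyMakeBorder(cv2.resize(t["frame"][110:260,190:440],(400,240)),0,180,0,0,0)]))
E
```

```text
0.08781977604743893 38.475
48.2083 moved px 0
```

View pics/fin.png

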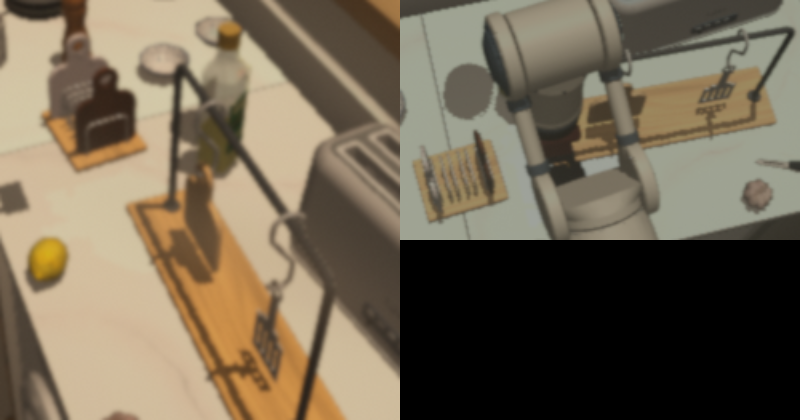

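The oak board hangs under the rail at crop (200,220), clear of the base, and the turner and other items look unchanged. One depth check for height and stillness, then I hand in.

```bash
python3 - <<'E'
from h import *
for i in range(3):
    im=get_image("scene");P=pts(im)
    m=(abs(P[...,0]-.612)<.04)&(P[...,1]>-.175)&(P[...,1]<-.04)&(P[...,2]>.015)&(P[...,2]<.2);b=P[m]
    print(len(b),b.mean(0).round(4),np.percentile(b,[1,99],0).round(3).tolist());hold(.4)
print(state()["time"])
h=b
E
python3 -c "
from h import *
im=get_image('scene');P=pts(im);m=(abs(P[...,0]-.612)<.03)&(abs(P[...,1]+.106)<.012)&(P[...,2]>.015)&(P[...,2]<.31)
print(sorted(P[m][:,2].round(2).tolist())[::6])"
```

```text
700 [ 0.6076 -0.1185  0.1031] [[0.6, -0.167, 0.029], [0.622, -0.059, 0.188]]
699 [ 0.6076 -0.1184  0.1036] [[0.602, -0.166, 0.029], [0.622, -0.06, 0.192]]
695 [ 0.6076 -0.1185  0.1035] [[0.6, -0.166, 0.029], [0.622, -0.06, 0.192]]
49.5583
[0.03, 0.04, 0.04, 0.05, 0.06, 0.06, 0.07, 0.08, 0.08, 0.09, 0.09, 0.1, 0.11, 0.11, 0.12, 0.12, 0.13, 0.14, 0.15, 0.15, 0.15, 0.16, 0.17, 0.17, 0.18, 0.18, 0.18, 0.18, 0.18, 0.19, 0.19, 0.2, 0.21, 0.22, 0.22, 0.23, 0.24, 0.25, 0.26, 0.27, 0.27, 0.28, 0.28, 0.28, 0.28, 0.29, 0.29, 0.29, 0.29, 0.29, 0.29, 0.29]
```

The board's lower edge is at about 28 mm, as expected, and it is still.

```bash
python3 -c "
from bench import *
print(job_done())"
```

```text
the job is handed in; nothing more can be done
None
```

The oak board now hangs still on the S-hook from the rail, about 28 mm above the worktop and clear of the stand base. Nothing else looked moved in the last pictures, and I handed the job in at about 50 s; no verdict was returned.

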